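Show the humidity dial: lift the case lid by its lever and ease it shut

TASK

The humidity dial sits in the larger of the two lidded lever cases on the archive bench. Press that case's lever pad fully down so that its lid rises and keep it open for a second or two for the overhead camera, then ease the pad back up slowly so that the lid settles shut without snapping. Work the lid only by the lever, never touching the lid itself, and leave the smaller case's lid closed.

Things in the scene. Friction and masses are not known exactly. Their poses are not given: they have to be found in the camera images.
- large_pad (a point): Centre of the top face of the black ribbed rubber pad (44 mm along the lever, 50 across, 8 thick) on the larger case's lever. It stands on the case's robot side, 90 mm out from the front wall, its top 62 mm above the bench at rest. At rest its x axis is level and points to the case, y level across the lever, z up. Loose things under 50 mm high stand 105 mm to its +y side (the small pad too).
- large_pedal (a joint): Lever of the larger case (rad): 0 at rest, 0.32 at its lower stop, pad centre 28 mm lower and tilted (a flat tip reaches the stop 25 to 27 mm down). Pivot level, 85 mm from the pad's centre towards the case: it moves almost straight down. Turns the lid 3.75 times its own angle. Sprung up: 9 N to start, 12 N at the stop. Let go, it snaps (over 0.8 rad/s); let up over a second or longer is gentle.
- large_lid: Lid panel, 154 x 216 x 6 mm, dark grey, steel front edge, of the larger case: a fixed dark-grey box 150 deep, 210 wide, 90 mm high, yaw up to 0.45 rad either way. Origin: on its hinge at the middle of the far rim, 91 mm up, 240 mm from the pad's centre; x points away from the pad, z up when shut. It tilts to about 1.2 rad with the lever down, front edge rising away from the pad.
- small_lid: Lid panel (116 mm wide) of the smaller case, to be left shut. Origin on its hinge at the far rim, 66 mm up; axes as for the larger lid. That case looks alike, with the same lever and pad, but is only 110 mm wide and 65 mm high (150 deep). The two stand side by side, about 360 to 610 mm apart, either one on the left.

How it is judged:
By the outcome, as a careful person would: the job done as asked, in the order asked, and still so for the second after the job is handed in, with the robot touching nothing.
It also fails if it takes over 35 s, if anything falls off the work surface, if the arm or the gripper's body presses on something with over 40 N, if the wrist force passes 120 N, or if a joint passes its speed limit or range.

ROBOT

A 6-joint arm with a two-finger parallel gripper is mounted at the origin on the work surface. World frame = base frame: x ahead of the robot, y to its left, z up, the work surface at z = 0. Lengths are in m, angles in rad, forces in N, time in s.
With the tool pointing down it reaches from about 0.3 to 0.875 m from the base axis. Payload 6.4 kg.
Tool frame: the origin (TCP) lies between the finger pads; the fingertips stand 19 mm ahead of it and the grasp point (between the pads) is the TCP (ctrl.tips_ahead is the z of the fingertips in the tool frame, in m); z points along the fingers, y is the line along which they close (so a half turn about z gives the same grasp; the last joint's range is limited). The gripper opens to 85 mm and grips with 20 to 120 N. Pads are 22 mm wide; open, the fingers measure 114 mm over their backs; the gripper's body (76 mm by 85 mm) begins 54 mm behind the grasp point. The pads swing forward as they close: fully open they stand 13 mm farther back than shut.
Start: joints at [1.114, 0.181, 1.607, -0, 1.354, -0.206], TCP at [0.143, 0.557, 0.25] pointing down, gripper open.
Joint ranges: [-2.99, 2.99], [-0.89, 2.07], [0.3, 2.58], [-1.14, 4.28], [0, 2.63], [-3.12, 3.12]. Speed limits (rad/s): [2.57, 2.57, 3.01, 3.14, 3.14, 3.14].

INTERFACE

Orientations are given as a unit quaternion [w, x, y, z].
In Python, from bench import readout, vision, ctrl gives the robot as it stands.
- The arm moves only by the tool play_rows, never from a script. Its arguments are lists of equal length, an entry for each row: "xyz": the shift along the tool's x, y, z in mm, a list of three; "rot": the turn, a rotation vector about the tool's x, y, z in rad, a list of three; "grip": the opening, from 0 (shut) to 1 (fully open). In form: {"xyz": [[x, y, z], ...], "rot": [[rx, ry, rz], ...], "grip": [grip, ...]}. A call has exactly 10 rows; each row is the pose to reach, as a shift and turn from the pose commanded when the call began, along the tool's axes at that moment; what a row does not reach only later rows make up. A row lasts 1/8 s, in which the tool goes at most 62.5 mm and 10.7 degrees, less where a joint would pass 70% of its speed; a pose out of reach is approached as far as the arm can. A call with a gripper value outside its range is refused whole. The fingers move at their own pace and stop on an object; the grip force is fixed at half the most. Time passes only in rows, so rows that repeat a pose let the fingers close, or fill a call up. It gives the time, the measured TCP pose, the force, the opening and the grip force at its end, in the units of the state.
- readout.get_obs(): the state, without advancing time (a new reading comes with each control period).
- vision.camera(name): name is "scene" or "top" or "wrist"; returns a dict with "color" (400x640x3 uint8, red, green, blue), "depth" (400x640 float32, m along the optical axis (not along the pixel's ray), 0 where there is no reading), "camera_matrix" (3x3 intrinsics, pixels), "extrinsics" (4x4, takes a point from camera to world coordinates); the wrist camera has in their place "hand_eye" (4x4, takes a point from camera to tool coordinates, whose origin is the TCP and whose axes are the flange's). Camera axes: x right, y down, z forward; pixel columns grow to the right and rows downward; lengths in m; the calibration is good to about 2 mm. The wrist camera is an equidistant fisheye: a pixel r from the principal point sees the ray r / f radians off the axis. A picture is of the moment at which its call begins: read the wrist's pose just before it.
- ctrl.hand_in(): hands the job in; it is judged then, once.
The state is a dict: "time_s": time; "q": joint angles; "dq": joint speeds; "joint_efforts": joint torques, N m; "eef_pos": TCP position; "eef_rot": TCP orientation; "wrist_force": force on the tool from outside, world axes, zero at the start; "torque": the same for the moment, N m; "opening": opening from 0.0 (shut) to 1.0 (fully open); "grasp_force": force on a finger pad.
Only numpy, scipy, OpenCV 4.12 (cv2) and the standard library are available. Lean on these libraries where they do the work, as an engineer would, in place of code of your own. Each camera call takes 0.05 s, during which the arm holds its last target. There are 200 camera calls.

## Working session

There is one attempt and no reset: what is moved stays moved. The work goes in short steps, Python scripts to look and compute and a tool call to move; the robot and the scene stay as the last step left them, time stands still between calls to the robot, and variables do not carry over. Pictures are saved under pics/ and viewed, at most 10 in all, crops included, and the job is handed in when it is done.

Besides the shell and the picture viewer there is one more tool, called as name(argument=value, ...), one argument or row to a line, values as JSON. play_rows: Moves the arm, as the interface text tells. Its arguments: {"type":"object","properties":{"xyz":{"type":"array","items":{"type":"array","items":{"type":"number"}}},"rot":{"type":"array","items":{"type":"array","items":{"type":"number"}}},"grip":{"type":"array","items":{"type":"number"}}},"required":["xyz","rot","grip"]}

```bash
mkdir -p pics; python3 - <<'E'
from bench import readout, vision, ctrl
import cv2,numpy as np
o=readout.get_obs();print(o['time_s'],o['eef_pos'],o['eef_rot'],ctrl.tips_ahead)
for n in("top","scene"):
    c=vision.camera(n);np.savez(n+'.npz',**c);cv2.imwrite(f'pics/{n}.png',c['color'][:,:,::-1]);print(n,c['camera_matrix'],c['extrinsics'])
E
```

```text
0.0 [0.14245337 0.55653016 0.24936769] [-2.88360289e-04  1.25065690e-01  9.92148062e-01 -8.44415408e-04] 0.019
top [[441.91511702   0.         330.78663676]
 [  0.         441.91511702 194.44471364]
 [  0.           0.           1.        ]] [[ 0.01542529 -0.9977723   0.06490369  0.52268198]
 [-0.99985421 -0.01586767 -0.00630602 -0.0189677 ]
 [ 0.00732184 -0.06479695 -0.99787161  1.23676732]
 [ 0.          0.          0.          1.        ]]
scene [[401.85516759   0.         320.21828039]
 [  0.         401.85516759 203.29839646]
 [  0.           0.           1.        ]] [[ 0.1165936   0.70954212 -0.69495029  1.35498212]
 [ 0.99298026 -0.0692571   0.09588357 -0.12988613]
 [ 0.01990319 -0.70125133 -0.71263625  0.87604327]
 [ 0.          0.          0.          1.        ]]
```

View pics/top.png

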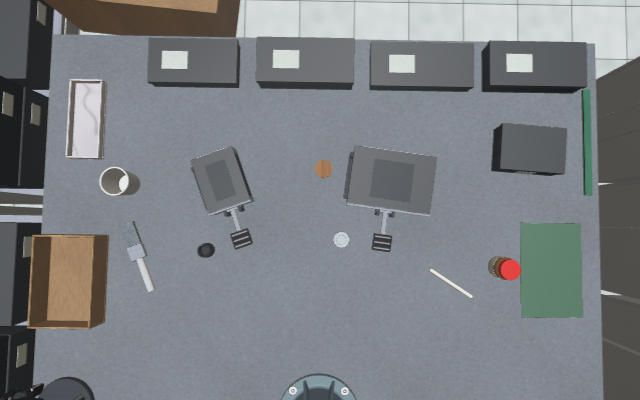

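View pics/scene.png

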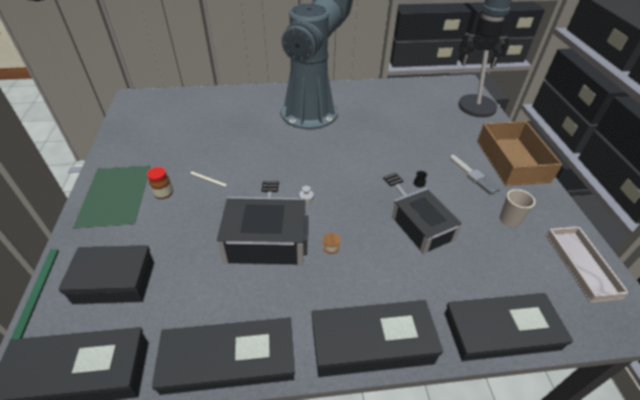

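Top view: the larger case is at about (392,180) with its pad at (382,242). The smaller case is at (221,180) with its pad at (241,239). In the scene view the large pad is at (270,187). I'll measure the large pad next.

```bash
cat > h.py <<'E'
import numpy as np
def ray(c,uv,z):
    K,E=c['camera_matrix'],c['extrinsics']
    d=E[:3,:3]@np.linalg.solve(K,[uv[0],uv[1],1.]);o=E[:3,3]
    return o+d*(z-o[2])/d[2]
E
python3 - <<'E'
import numpy as np,cv2
from h import ray
c=np.load('top.npz');g=cv2.cvtColor(c['color'],cv2.COLOR_RGB2GRAY)
x0,y0,x1,y1=362,228,402,258
m=(g[y0:y1,x0:x1]<60).astype(np.uint8)
m=cv2.morphologyEx(m,cv2.MORPH_CLOSE,np.ones((5,5)))
n,l,s,ce=cv2.connectedComponentsWithStats(m);i=1+s[1:,4].argmax()
pts=np.argwhere(l==i)[:,::-1].astype(np.float32)+[x0,y0]
r=cv2.minAreaRect(pts.astype(np.float32));print(s[i],ce[i]+[x0,y0],r)
print('pad',ray(c,r[0],.062));b=cv2.boxPoints(r);print([ray(c,p,.062)[:2].round(4) for p in b])
d=c['depth'][int(r[0][1]),int(r[0][0])];p=c['extrinsics']@np.r_[d*np.linalg.solve(c['camera_matrix'],[*r[0],1]),1];print('depth pt',p)
# lid top edges by corners eye-read
for uv in [(354,147),(436,156),(431,215),(347,206)]: print(uv,ray(c,uv,.094)[:2])
im=cv2.resize(c['color'][130:265,330:450,::-1],None,fx=4.4,fy=4.4,interpolation=cv2.INTER_CUBIC);cv2.imwrite('pics/crop.png',im)
c=np.load('scene.npz');print('scene',ray(c,(270,186.5),.062))
E
```

```text
[ 11   6  18  17 238] [381.86134454 241.66386555] ((381.73077392578125, 242.15386962890625), (17.116792678833008, 15.256272315979004), 7.125016689300537)
pad [ 0.47466555 -0.16321582  0.062     ]
[array([ 0.4572, -0.1384]), array([ 0.4971, -0.143 ]), array([ 0.4922, -0.1881]), array([ 0.4523, -0.1834])]
depth pt [ 0.47470389 -0.16310064  0.06293798  1.        ]
(354, 147) [ 0.72208202 -0.08487099]
(436, 156) [ 0.70194759 -0.29929818]
(431, 215) [ 0.5478323  -0.28633288]
(347, 206) [ 0.56771543 -0.06860376]
scene [ 0.47758821 -0.15992889  0.062     ]
```

View pics/crop.png

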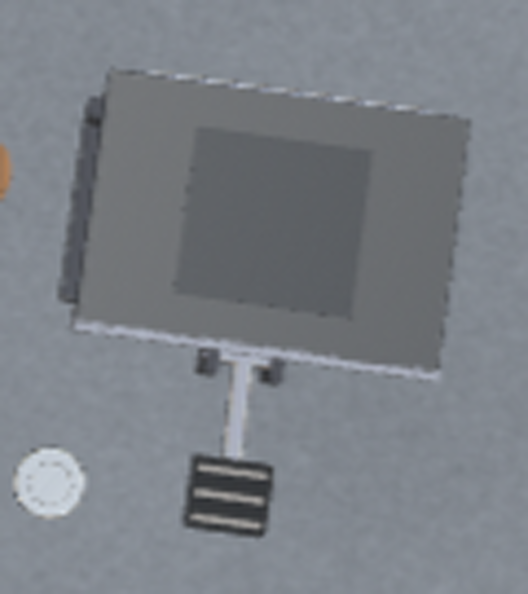

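The large pad's top centre is at (0.475, -0.163, 0.062) and its yaw is about -0.12, which agrees with the hinge position. I'll move above it with the fingers shut.

play_rows(
  xyz=[
    [-5,-6,0],
    [-20,-25,0],
    [-40,-49,0],
    [-65,-80,0],
    [-95,-117,0],
    [-125,-154,0],
    [-155,-190,0],
    [-185,-227,0],
    [-216,-264,0],
    [-246,-301,0],
  ],
  rot=[
    [0,0,0],
    [0,0,0],
    [0,0,0],
    [0,0,0],
    [0,0,0],
    [0,0,0],
    [0,0,0],
    [0,0,0],
    [0,0,0],
    [0,0,0],
  ],
  grip=[0,0,0,0,0,0,0,0,0,0],
)

```text
time_s: 1.35
eef_pos: [0.3065, 0.2027, 0.2503]
eef_rot: [0.0, 0.125, 0.992, 0.0]
wrist_force: [0.8, -0.1, -0.1]
opening: -0.002
grasp_force: 0.0
```

play_rows(
  xyz=[
    [-30,-37,0],
    [-60,-74,0],
    [-90,-110,0],
    [-120,-147,0],
    [-150,-184,0],
    [-180,-221,0],
    [-208,-255,0],
    [-232,-285,0],
    [-248,-304,0],
    [-255,-313,0],
  ],
  rot=[
    [0,0,0],
    [0,0,0],
    [0,0,-0.03],
    [0,0,-0.06],
    [0,0,-0.09],
    [0,0,-0.11],
    [0,0,-0.13],
    [0,0,-0.13],
    [0,0,-0.13],
    [0,0,-0.13],
  ],
  grip=[0,0,0,0,0,0,0,0,0,0],
)

```text
time_s: 2.6
eef_pos: [0.4755, -0.1633, 0.25]
eef_rot: [-0.0, 0.061, 0.998, 0.0]
wrist_force: [0.9, -0.2, -0.5]
opening: -0.001
grasp_force: 0.0
```

```bash
cat > look.py <<'E'
import sys,cv2
from bench import readout, vision
o=readout.get_obs()
for k in('time_s','q','eef_pos','eef_rot','wrist_force','opening'):print(k,o[k])
if len(sys.argv)>2:
    c=vision.camera(sys.argv[1]);cv2.imwrite('pics/%s.png'%sys.argv[2],c['color'][:,:,::-1])
    if 'hand_eye' in c: print(c['hand_eye'],c['camera_matrix'])
E
python3 look.py wrist w1
```

```text
time_s 2.6
q [-5.67282423e-01  1.80944915e-02  1.78503584e+00 -7.94894708e-05
  1.33913411e+00 -2.01581581e+00]
eef_pos [ 0.47545294 -0.16327948  0.24996224]
eef_rot [-3.12529865e-04  6.10842769e-02  9.98132555e-01  1.29015377e-04]
wrist_force [ 0.87121466 -0.19710801 -0.50095446]
opening -0.0008789665304704211
[[-3.12087207e-04 -9.49518738e-01 -3.13710166e-01  8.14165087e-02]
 [ 9.99999742e-01 -4.99448282e-04  5.16873198e-04 -9.05597776e-04]
 [-6.47462790e-04 -3.13709924e-01  9.49518649e-01 -1.22425383e-01]
 [ 0.00000000e+00  0.00000000e+00  0.00000000e+00  1.00000000e+00]] [[309.70691629   0.         321.97632875]
 [  0.         309.70691629 200.26612832]
 [  0.           0.           1.        ]]
```

View pics/w1.png

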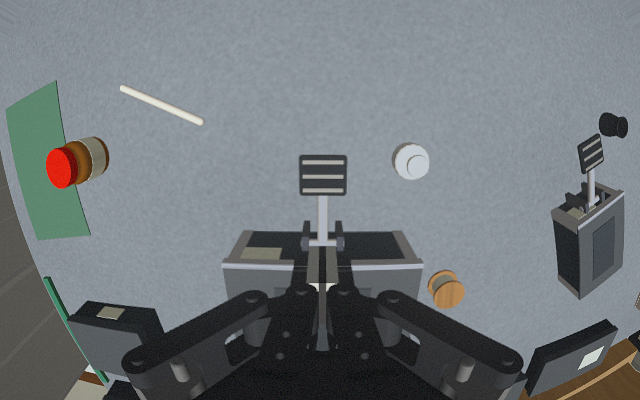

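The wrist view shows the pad at (323,175). That puts it laterally in line with the tool and about 3–6 mm towards the robot. I'll shift 3 mm that way and descend to just above the pad.

play_rows(
  xyz=[
    [0,0,8],
    [1,0,25],
    [2,0,50],
    [3,0,75],
    [3,0,100],
    [3,0,125],
    [3,0,143],
    [3,0,155],
    [3,0,160],
    [3,0,162],
  ],
  rot=[
    [0,0,0],
    [0,0,0],
    [0,0,0],
    [0,0,0],
    [0,0,0],
    [0,0,0],
    [0,0,0],
    [0,0,0],
    [0,0,0],
    [0,0,0],
  ],
  grip=[0,0,0,0,0,0,0,0,0,0],
)

```text
time_s: 3.9
eef_pos: [0.4727, -0.1616, 0.0883]
eef_rot: [0.0, 0.06, 0.998, -0.0]
wrist_force: [-0.4, 0.3, -0.2]
opening: 0.001
grasp_force: 0.0
```

```bash
python3 look.py scene s1; python3 -c "
import cv2;i=cv2.imread('pics/s1.png');cv2.imwrite('pics/s1c.png',cv2.resize(i[120:280,200:400],None,fx=3.5,fy=3.5))"
```

```text
time_s 3.9
q [-5.67436062e-01  2.31088527e-01  1.91524029e+00 -7.44370301e-07
  9.95045327e-01 -2.01774337e+00]
eef_pos [ 0.47273493 -0.16160889  0.08829258]
eef_rot [ 9.53493920e-05  6.02078736e-02  9.98185854e-01 -5.33406633e-05]
wrist_force [-0.38019471  0.32062174 -0.1570361 ]
opening 0.0012036360144467102
```

View pics/s1c.png

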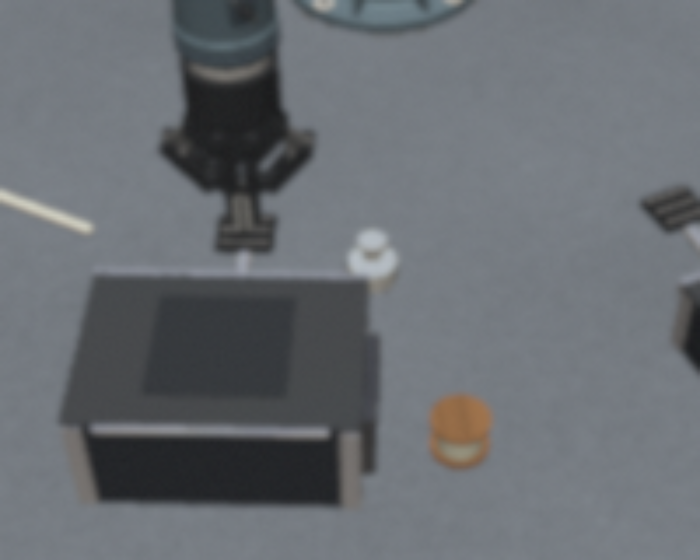

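The fingers are over the middle of the pad (crop pixel (245,225)) and nothing else is near. I'll press gently.

play_rows(
  xyz=[
    [0,0,3],
    [0,0,6],
    [0,0,9],
    [0,0,12],
    [0,0,16],
    [0,0,20],
    [0,0,24],
    [0,0,28],
    [0,0,31],
    [0,0,33],
  ],
  rot=[
    [0,0,0],
    [0,0,0],
    [0,0,0],
    [0,0,0],
    [0,0,0],
    [0,0,0],
    [0,0,0],
    [0,0,0],
    [0,0,0],
    [0,0,0],
  ],
  grip=[0,0,0,0,0,0,0,0,0,0],
)

```text
time_s: 5.2
eef_pos: [0.4714, -0.1617, 0.0556]
eef_rot: [-0.002, 0.06, 0.998, 0.0]
wrist_force: [-10.9, 2.9, 19.9]
opening: 0.001
grasp_force: 11.4
```

```bash
python3 look.py scene s2; python3 -c "
import cv2;i=cv2.imread('pics/s2.png');cv2.imwrite('pics/s2c.png',cv2.resize(i[80:280,200:400],None,fx=3,fy=3))"
```

```text
time_s 5.2
q [-5.68254208e-01  2.90516788e-01  1.92545269e+00 -1.67768567e-03
  9.28641838e-01 -2.01773760e+00]
eef_pos [ 0.47135432 -0.16167642  0.05563738]
eef_rot [-1.64517968e-03  6.01167000e-02  9.98189989e-01  1.47263193e-04]
wrist_force [-10.92334453   2.92099956  19.89645579]
opening 0.0006808529503082964
```

View pics/s2c.png

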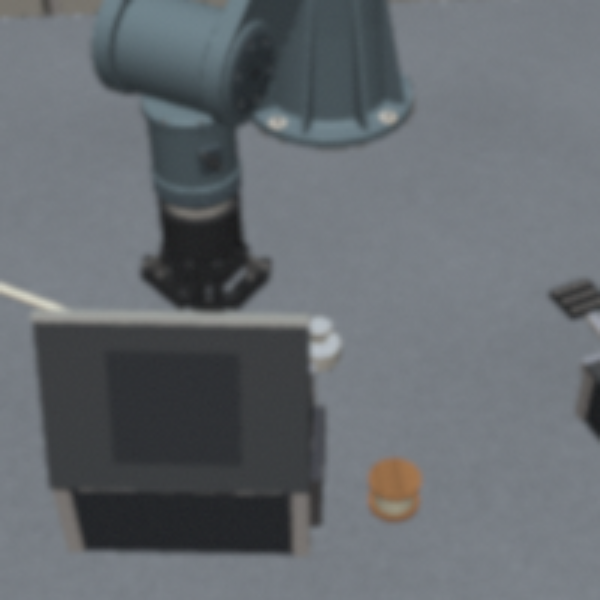

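The lid is raised (its panel spans (35–315, 320–490) in the crop) and the force is up to 20 N, above the 12 N spring. I'll press slightly more to make sure it's at the stop, and hold.

play_rows(
  xyz=[
    [0,0,1],
    [0,0,1.5],
    [0,0,1.5],
    [0,0,1.5],
    [0,0,1.5],
    [0,0,1.5],
    [0,0,1.5],
    [0,0,1.5],
    [0,0,1.5],
    [0,0,1.5],
  ],
  rot=[
    [0,0,0],
    [0,0,0],
    [0,0,0],
    [0,0,0],
    [0,0,0],
    [0,0,0],
    [0,0,0],
    [0,0,0],
    [0,0,0],
    [0,0,0],
  ],
  grip=[0,0,0,0,0,0,0,0,0,0],
)

```text
time_s: 6.5
eef_pos: [0.4715, -0.1618, 0.0555]
eef_rot: [-0.002, 0.06, 0.998, 0.0]
wrist_force: [-13.6, 3.8, 24.4]
opening: 0.002
grasp_force: 14.1
```

```bash
python3 - <<'E'
from bench import vision
import numpy as np,cv2
c=vision.camera('top');cv2.imwrite('pics/t2.png',c['color'][:,:,::-1])
E=c['extrinsics'];K=c['camera_matrix']
v,u=np.mgrid[100:230,335:450];d=c['depth'][100:230,335:450]
P=np.stack([(u-K[0,2])/K[0,0]*d,(v-K[1,2])/K[1,1]*d,d],-1)@E[:3,:3].T+E[:3,3]
n=np.array([.9928,-.12,0]);s=(P-[.712,-.192,0])@n;lat=P[...,0]*.12+P[...,1]*.9928+.105
m=(P[...,2]>.1)&(s>-.16)&(s<.1)&(abs(lat)<.11)&(d>0)
print(m.sum());s,z=s[m],P[...,2][m]
i=z>np.percentile(z,98);print('edge s,z',s[i].mean(),z.max(),'angle',np.arctan2(z[i].mean()-.091,-s[i].mean()))
E
python3 look.py
```

```text
1515
edge s,z -0.051865102667462776 0.24313752943727307 angle 1.237812657426698
time_s 6.55
q [-5.68123214e-01  2.91200042e-01  1.92513700e+00 -1.99929718e-03
  9.28390048e-01 -2.01774305e+00]
eef_pos [ 0.47142952 -0.16174068  0.05541956]
eef_rot [-1.75820703e-03  5.99520110e-02  9.98199710e-01  6.30431297e-05]
wrist_force [-14.30018703   2.74265695  23.86601485]
opening -0.002886766392970309
```

It's at the stop: more force gave no further travel, and the lid is at about 1.2 rad. I'll hold a little longer, then ease up at about 10 mm/s.

play_rows(
  xyz=[
    [0,0,0],
    [0,0,0],
    [0,0,0],
    [0,0,-0.5],
    [0,0,-1.5],
    [0,0,-2.5],
    [0,0,-3.5],
    [0,0,-4.5],
    [0,0,-5.5],
    [0,0,-6.5],
  ],
  rot=[
    [0,0,0],
    [0,0,0],
    [0,0,0],
    [0,0,0],
    [0,0,0],
    [0,0,0],
    [0,0,0],
    [0,0,0],
    [0,0,0],
    [0,0,0],
  ],
  grip=[0,0,0,0,0,0,0,0,0,0],
)

```text
time_s: 7.8
eef_pos: [0.4711, -0.1616, 0.0606]
eef_rot: [-0.002, 0.06, 0.998, 0.0]
wrist_force: [-9.3, 0.2, 11.2]
opening: -0.002
grasp_force: 6.7
```

play_rows(
  xyz=[
    [0,0,-1.2],
    [0,0,-2.4],
    [0,0,-3.6],
    [0,0,-4.8],
    [0,0,-6],
    [0,0,-7.2],
    [0,0,-8.4],
    [0,0,-9.6],
    [0,0,-10.8],
    [0,0,-12],
  ],
  rot=[
    [0,0,0],
    [0,0,0],
    [0,0,0],
    [0,0,0],
    [0,0,0],
    [0,0,0],
    [0,0,0],
    [0,0,0],
    [0,0,0],
    [0,0,0],
  ],
  grip=[0,0,0,0,0,0,0,0,0,0],
)

```text
time_s: 9.05
eef_pos: [0.4717, -0.1618, 0.0729]
eef_rot: [-0.001, 0.06, 0.998, 0.0]
wrist_force: [-7.2, 0.7, 10.8]
opening: 0.001
grasp_force: 6.0
```

play_rows(
  xyz=[
    [0,0,-1],
    [0,0,-2],
    [0,0,-3],
    [0,0,-4],
    [0,0,-5],
    [0,0,-6],
    [0,0,-7],
    [0,0,-8],
    [0,0,-9],
    [0,0,-10],
  ],
  rot=[
    [0,0,0],
    [0,0,0],
    [0,0,0],
    [0,0,0],
    [0,0,0],
    [0,0,0],
    [0,0,0],
    [0,0,0],
    [0,0,0],
    [0,0,0],
  ],
  grip=[0,0,0,0,0,0,0,0,0,0],
)

```text
time_s: 10.3
eef_pos: [0.4726, -0.1617, 0.0821]
eef_rot: [-0.0, 0.06, 0.998, 0.0]
wrist_force: [0.2, -0.2, -0.3]
opening: -0.001
grasp_force: 0.0
```

play_rows(
  xyz=[
    [0,0,-2],
    [0,0,-6],
    [0,0,-15],
    [0,0,-30],
    [0,0,-50],
    [0,0,-70],
    [0,0,-88],
    [0,0,-100],
    [0,0,-108],
    [0,0,-110],
  ],
  rot=[
    [0,0,0],
    [0,0,0],
    [0,0,0],
    [0,0,0],
    [0,0,0],
    [0,0,0],
    [0,0,0],
    [0,0,0],
    [0,0,0],
    [0,0,0],
  ],
  grip=[0,0,0,0,0,0,0,0,0,0],
)

```text
time_s: 11.55
eef_pos: [0.4728, -0.1618, 0.1928]
eef_rot: [0.0, 0.06, 0.998, -0.0]
wrist_force: [0.4, -0.2, -0.3]
opening: -0.004
grasp_force: 0.0
```

```bash
python3 look.py scene s3
```

```text
time_s 11.55
q [-5.67732345e-01  7.31399030e-02  1.84994273e+00 -4.31659339e-05
  1.21790636e+00 -2.01771753e+00]
eef_pos [ 0.47276048 -0.16180998  0.19275394]
eef_rot [ 2.53974138e-04  6.03613986e-02  9.98176543e-01 -1.64346709e-04]
wrist_force [ 0.42321028 -0.20448132 -0.2998958 ]
opening -0.003940689596802181
```

View pics/s3.png

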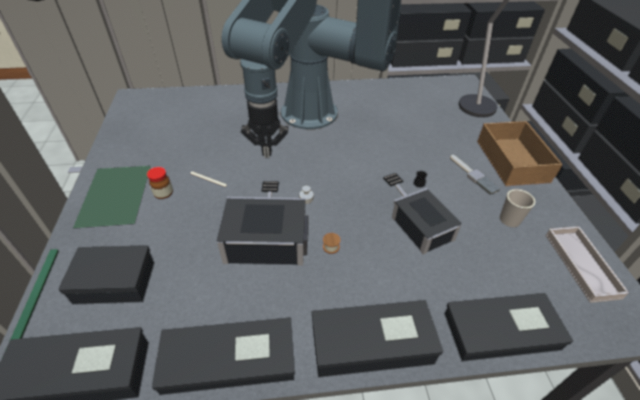

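Both lids are shut: the large case at (263,230) and the small one at (427,218). The large pad is back at rest at (270,187), and the arm is clear of everything.

```bash
python3 -c "
from bench import ctrl;print(ctrl.hand_in())"
```

```text
the job is handed in; nothing more can be done
None
```

I pressed the larger case's lever to its stop, held the lid open for a little over 1.5 s, and eased the pad up over about 2.5 s so the lid settled shut; the smaller case stayed closed, and the job is handed in with the arm clear.

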